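# Fetch the hollow spindle from under two shafts

### The job

The hollow spindle lying low in the middle of the wooden shaft rack is to be measured. Lift out the two slimmer shafts that lie over it and lay them both in the wooden two-groove rest, next lay the hollow spindle in the pair of vee blocks on the black plate, then put the two shafts back into the rack, each in the shoulder notches it came from. Do not let any of the three fall onto the bench.

Things in the scene. Friction and masses are not known exactly. Their poses are not given: they have to be found in the camera images.
- hollow_spindle: Thing to fetch: thick steel hollow spindle, 190 mm long, diameter 36 mm over its middle 156 mm, 28 mm journals at both ends, 18 mm bore, about 0.7 kg. Origin on its axis at mid-length, x along the axis (it may be rolled about it). Lies in the rack's deep middle vee, its axis 48 mm above the bench.
- collar_shaft: Slim steel shaft, 190 mm long, diameter 20 mm, with a collar (diameter 34, 10 mm wide) at its +x end and a 19 mm long thread at the other; about 0.5 kg. Origin on its axis at mid-length, x along the axis (it may be rolled about it). Lies in the rack's left or right shoulder notches, its axis 90 mm above the bench.
- plain_shaft: Slim plain steel shaft, 190 mm long, diameter 24 mm throughout, with a small keyway near one end; about 0.6 kg. Origin on its axis at mid-length, x along the axis (it may be rolled about it). Lies in the rack's other shoulder notches, its axis 93 mm above the bench.
- shaft_rack: Fixed plywood rack, 150 x 118 x 91 mm: 12 mm base, two upright boards (14 mm thick, 102 mm between them). Each board has a deep middle vee and a 90-degree shoulder notch at y = +40 and -40 mm, 13 mm deep, its bottom 76 mm above the bench. Origin: centre of the underside, on the bench; shafts lie along x, mid-length over the origin; z up.
- groove_rest: Fixed, empty plywood rest, 150 x 106 x 73 mm: 12 mm base, two upright boards (102 mm between them), each with 90-degree vee notches at y = +32 and -32 mm, 15 mm deep, bottom 58 mm above the bench; there the axis of the 20 mm shaft lies at 72 mm, of the 24 mm shaft at 75 mm. Either shaft in either groove. Origin: centre of the underside; shafts lie along x; z up.
- vee_blocks: Fixed black granite plate, 160 x 100 x 30 mm, with two steel vee blocks (62 mm wide, 65 mm between them, top 75 mm above the bench), empty. Their 90-degree vee runs along x over the origin, 24 mm deep; the spindle's axis lies in it 76 mm above the bench. Origin: centre of the underside, on the bench; z up.

How it is judged (in metres and radians):
On the way, in this order (a step that is already met when the one before it is completed fails the run):
1. both slim shafts lie in the grooves of the two-groove rest while the hollow spindle is still in the rack (x of collar_shaft in the frame of groove_rest between -0.022 and 0.022 m and z of collar_shaft in the frame of groove_rest between 0.067 and 0.077 m and (y of collar_shaft in the frame of groove_rest between 0.026 and 0.038 m or y of collar_shaft in the frame of groove_rest between -0.038 and -0.026 m) and angle between the x axis of each of collar_shaft, plain_shaft and the x axis of groove_rest, either way round below 0.08 rad and x of plain_shaft in the frame of groove_rest between -0.022 and 0.022 m and z of plain_shaft in the frame of groove_rest between 0.07 and 0.08 m and (y of plain_shaft in the frame of groove_rest between 0.026 and 0.038 m or y of plain_shaft in the frame of groove_rest between -0.038 and -0.026 m) and x of hollow_spindle in the frame of shaft_rack between -0.022 and 0.022 m and z of hollow_spindle in the frame of shaft_rack between 0.043 and 0.053 m and y of hollow_spindle in the frame of shaft_rack between -0.006 and 0.006 m and angle between the x axis of hollow_spindle and the x axis of shaft_rack, either way round below 0.08 rad), for 0.2 s.
2. the hollow spindle lies in the vee blocks while both slim shafts are still in the rest (x of collar_shaft in the frame of groove_rest between -0.022 and 0.022 m and z of collar_shaft in the frame of groove_rest between 0.067 and 0.077 m and (y of collar_shaft in the frame of groove_rest between 0.026 and 0.038 m or y of collar_shaft in the frame of groove_rest between -0.038 and -0.026 m) and angle between the x axis of each of collar_shaft, plain_shaft and the x axis of groove_rest, either way round below 0.08 rad and x of plain_shaft in the frame of groove_rest between -0.022 and 0.022 m and z of plain_shaft in the frame of groove_rest between 0.07 and 0.08 m and (y of plain_shaft in the frame of groove_rest between 0.026 and 0.038 m or y of plain_shaft in the frame of groove_rest between -0.038 and -0.026 m) and x of hollow_spindle in the frame of vee_blocks between -0.022 and 0.022 m and z of hollow_spindle in the frame of vee_blocks between 0.0715 and 0.0815 m and y of hollow_spindle in the frame of vee_blocks between -0.006 and 0.006 m and angle between the x axis of hollow_spindle and the x axis of vee_blocks, either way round below 0.08 rad), for 0.2 s.
At the end, for the whole second after the job is handed in: Hollow spindle down in both vee blocks; collar shaft and plain shaft down in the rack's shoulder notches, each on its starting side; each within 22 mm of mid-cradle lengthwise, 6 mm sideways, 5 mm in height, 0.08 rad; all released and at rest (x of hollow_spindle in the frame of vee_blocks between -0.022 and 0.022 m and z of hollow_spindle in the frame of vee_blocks between 0.0715 and 0.0815 m and y of hollow_spindle in the frame of vee_blocks between -0.006 and 0.006 m and angle between the x axis of hollow_spindle and the x axis of vee_blocks, either way round below 0.08 rad and x of collar_shaft in the frame of shaft_rack between -0.022 and 0.022 m and z of collar_shaft in the frame of shaft_rack between 0.0852 and 0.0952 m and (y of collar_shaft in the frame of shaft_rack between 0.034 and 0.046 m or y of collar_shaft in the frame of shaft_rack between -0.046 and -0.034 m) and angle between the x axis of each of collar_shaft, plain_shaft and the x axis of shaft_rack, either way round below 0.08 rad and distance of each of collar_shaft, plain_shaft from where it was at the start of the episode below 0.03 m and x of plain_shaft in the frame of shaft_rack between -0.022 and 0.022 m and z of plain_shaft in the frame of shaft_rack between 0.088 and 0.098 m and (y of plain_shaft in the frame of shaft_rack between 0.034 and 0.046 m or y of plain_shaft in the frame of shaft_rack between -0.046 and -0.034 m) and linear speed of each of hollow_spindle, collar_shaft, plain_shaft below 0.02 m/s); the robot touches nothing.
It fails at once if one of the shafts has fallen onto the bench or off its cradle (height (world z) of any of hollow_spindle, collar_shaft, plain_shaft below 0.035 m).
It also fails if it takes over 120 s, if anything falls off the work surface, if the arm or the gripper's body presses on something with over 40 N, if the wrist force passes 120 N, or if a joint passes its speed limit or range.

### The arm

A 6-joint arm with a two-finger parallel gripper is mounted at the origin on a cart in front of the work surface, level with it; the furniture and walls round the work are solid. World frame = base frame: x ahead of the robot, y to its left, z up, the work surface at z = 0. Lengths are in mm, angles in rad, forces in N, time in s.
With the tool pointing down it reaches from about 350 to 875 mm from the base axis. Payload 4.2 kg.
Tool frame: the origin (TCP) lies at the very end of the fingers, on their centre line; the grasp point (between the pads) lies 19 mm behind it (hold_point_z is the distance from the TCP to the grasp point, in mm); z points along the fingers, y is the line along which they close (so a half turn about z gives the same grasp; the last joint's range is limited). The gripper opens to 87 mm and grips with 3 to 60 N. Pads are 19 mm wide; open, the fingers measure 117 mm over their backs; the gripper's body (75 mm by 190 mm) begins 51 mm behind the grasp point.
Start: joints at [-0.921, 0.385, 0.008, 0, -1.194, -0.259], TCP at [238.093, -577.85, 222.55] pointing down, gripper open.
Joint ranges: [-3.14, 3.14], [-1.21, 2.06], [-1.07, 1.41], [-3.16, 2.05], [-2.99, -0.16], [-3.1, 3.1]. Speed limits (rad/s): [2.79, 2.79, 3.14, 3.14, 3.14, 3.14].

### API

Orientations are given as a unit quaternion [x, y, z, w].
In Python, from workcell import * gives the robot as it stands.
- The arm moves only by the tool play_rows, never from a script. Its argument "targets" is a list of rows, each a list of 7 numbers: the finger opening in cm, from 0 to 8.7, then the shift along the tool's x, y, z in cm, then the turn, a rotation vector about the tool's x, y, z in rad. A call has 1 to 10 rows; each row shifts and turns the commanded pose from where the row before left it, along the tool's axes as they then stand; what a row does not reach is not made up. A row lasts 1/10 s, in which the tool goes at most 50 mm and 8.59 degrees, less where a joint would pass 70% of its speed; a pose out of reach is approached as far as the arm can. A call is refused whole if a number of a shift passes 5 or a number of a turn 0.15, either way. A call with a gripper value outside its range is refused whole. The fingers move at their own pace and stop on an object; "squeeze" is the grip in N (left out, the last holds). Time passes only in rows, so rows that do not move let the fingers close. It gives the time, the measured TCP pose, the force, the opening and the grip force at its end, in the units of the state.
- observe(): the state, without advancing time (a new reading comes with each control period).
- get_image(name): name is "side" or "top"; returns a dict with "frame" (384x512x3 uint8, blue, green, red), "K" (3x3 intrinsics, pixels), "rvec" (rotation vector, rad) and "tvec" (3), from world to camera coordinates, as OpenCV has them. Camera axes: x right, y down, z forward; pixel columns grow to the right and rows downward; lengths in mm; the calibration is good to about 2 mm. A picture is of the moment at which its call begins. There is no depth.
- close_job(): hands the job in; it is judged then, once.
The state is a dict: "time": time; "qpos": joint angles; "qvel": joint speeds; "tau": joint torques, N m; "position": TCP position; "orientation": TCP orientation; "ft_force": force on the tool from outside, world axes, zero at the start; "moment": the same for the moment, N m; "grip_width": finger opening in mm; "finger_force": force on a finger pad.
Only numpy, scipy, OpenCV 4.12 (cv2) and the standard library are available. Lean on these libraries where they do the work, as an engineer would, in place of code of your own. Each camera call takes 0.05 s, during which the arm holds its last target. There are 200 camera calls.

## Working session

There is one attempt and no reset: what is moved stays moved. The work goes in short steps, Python scripts to look and compute and a tool call to move; the robot and the scene stay as the last step left them, time stands still between calls to the robot, and variables do not carry over. Pictures are saved under pics/ and viewed, at most 14 in all, crops included, and the job is handed in when it is done.

Besides the shell and the picture viewer there is one more tool, called after "Call:" as a command line: name --pt "numbers of a row" for each row, then --argument value for the rest. play_rows: Moves the arm, as the interface text tells. Its arguments: {"type":"object","properties":{"targets":{"type":"array"},"squeeze":{"type":"number"}},"required":["targets"]}

```bash
mkdir -p pics; ls; python3 - <<'E'
from workcell import *
import cv2
s=observe(); print(s)
for n in("top","side"):
    d=get_image(n); cv2.imwrite(f"pics/{n}0.png",d["frame"]); print(n,d["K"],d["rvec"],d["tvec"])
E
```

```text
pics
{'time': 0.0, 'qpos': array([-9.21397031e-01,  3.85551658e-01,  6.64229054e-03, -5.30860064e-04,
       -1.19396662e+00, -2.58592174e-01]), 'qvel': array([-1.31002690e-04, -9.64081211e-04,  3.26826223e-04,  6.36530796e-04,
       -1.48158930e-03, -3.98994646e-05]), 'tau': array([-7.55181850e-05, -3.90664244e+01,  1.87402260e+01,  4.21971962e+00,
        1.08043579e-02, -2.08446445e-04]), 'position': array([ 237.8830466 , -577.31986238,  221.4642562 ]), 'orientation': array([-1.94066255e-01,  9.80987842e-01,  1.04269366e-03, -2.34314688e-04]), 'ft_force': array([-0.04845102, -0.20345862,  0.38406769]), 'moment': array([-0.01913938, -0.00576973, -0.03510172]), 'finger_force': 0.0, 'grip_width': 86.83038972443869}
top [[455.36531699   0.         253.53791685]
 [  0.         455.36531699 199.90332852]
 [  0.           0.           1.        ]] [ 2.15451916 -2.10172864  0.19326141] [305.61915318 546.29071349 912.82513285]
side [[401.25814218   0.         256.35062068]
 [  0.         401.25814218 190.7391029 ]
 [  0.           0.           1.        ]] [ 2.17138968  0.04287325 -0.03793516] [-545.29859128  234.66334292  686.81470767]
```

View pics/top0.png

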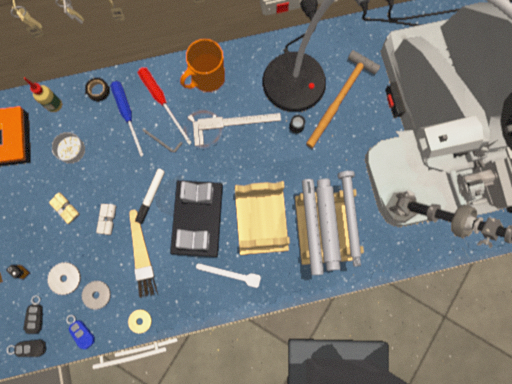

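View pics/side0.png

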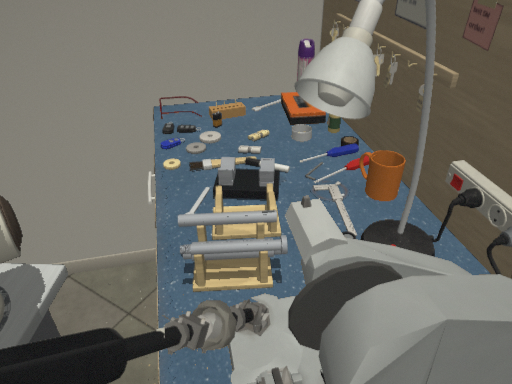

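```bash
cat > h.py <<'E'
import numpy as np, cv2
from workcell import *
def cam(n):
    d=get_image(n); R=cv2.Rodrigues(np.array(d["rvec"],float))[0]
    return d["frame"],np.array(d["K"]),R,np.array(d["tvec"],float).ravel()
def proj(c,P):
    _,K,R,t=c; q=(R@np.atleast_2d(P).T+t[:,None]).T@K.T
    return q[:,:2]/q[:,2:]
def ray(c,uv,z):
    _,K,R,t=c; uv=np.atleast_2d(uv).astype(float)
    d=np.c_[uv,np.ones(len(uv))]@np.linalg.inv(K).T@R; o=-R.T@t
    return o+d*((z-o[2])/d[:,2])[:,None]
E
python3 - <<'E'
from h import *
for n in("top","side"):
    c=cam(n); print(n,-c[2].T@c[3]); print(proj(c,[[238,-577,221],[0,0,0],[400,0,0],[400,200,0]]).round())
    if n=="top":
        print(ray(c,[[173,218],[262,218],[328,227],[360,262]],0).round())
        cv2.imwrite("pics/t1.png",cv2.resize(c[0][160:290,160:370],None,fx=3.8,fy=3.8,interpolation=2))
    else:
        cv2.imwrite("pics/s1.png",cv2.resize(c[0][140:300,165:305],None,fx=3.7,fy=3.7,interpolation=2))
E
```

```text
top [366.99966651 318.60158333 994.42979112]
[[802. 377.]
 [406. 472.]
 [399. 271.]
 [307. 268.]]
[[502. 495.   0.]
 [507. 299.   0.]
 [491. 154.   0.]
 [416.  85.   0.]]
side [ 570.7876857  -408.44435417  575.76601865]
[[-1514.  2204.]
 [  -62.   328.]
 [  169.   335.]
 [  191.   252.]]
```

View pics/t1.png

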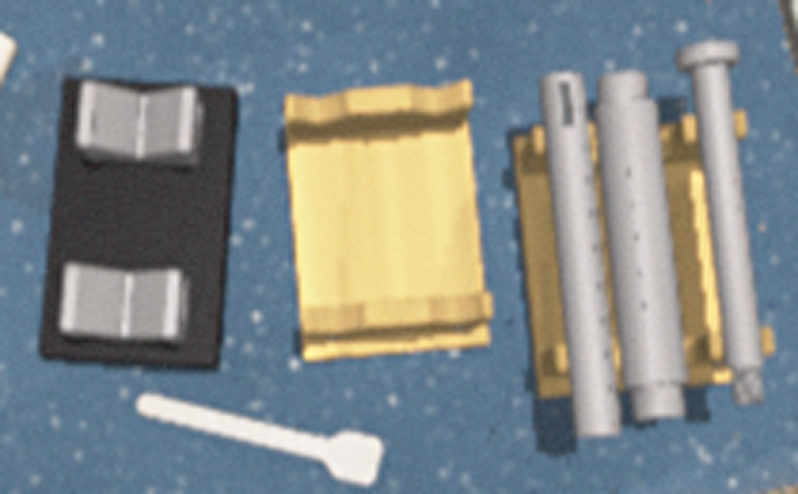

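View pics/s1.png

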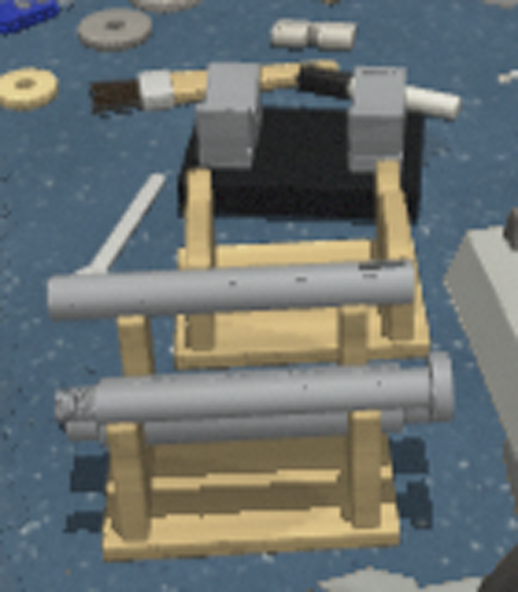

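```bash
cat > seg.py <<'E'
from h import *
def steel(f):
    h,s,v=cv2.split(cv2.cvtColor(f,cv2.COLOR_BGR2HSV)); return ((s<55)&(v>95)).astype(np.uint8)*255
def wood(f):
    h,s,v=cv2.split(cv2.cvtColor(f,cv2.COLOR_BGR2HSV)); return ((h>12)&(h<35)&(s>70)).astype(np.uint8)*255
def black(f):
    return (f.max(2)<75).astype(np.uint8)*255
def comps(m,box,amin=100):
    x0,y0,x1,y1=box; k=np.zeros_like(m); k[y0:y1,x0:x1]=m[y0:y1,x0:x1]
    out=[]
    for c in cv2.findContours(k,cv2.RETR_EXTERNAL,cv2.CHAIN_APPROX_NONE)[0]:
        if cv2.contourArea(c)>amin: out.append((cv2.contourArea(c),cv2.minAreaRect(c),c))
    return sorted(out,key=lambda o:o[1][0][0])
E
python3 - <<'E'
from seg import *
c=cam("top"); f=c[0]
for nm,m,box,a in(("steel",steel(f),(165,165,365,285),100),("wood",wood(f),(225,165,370,285),100),("black",black(f),(165,165,232,270),500)):
    for o in comps(m,box,a): print(nm,o[0],[np.round(v,1) for v in o[1]])
    ov=f[160:290,160:370].copy(); ov[m[160:290,160:370]>0]=(0,0,255)
    cv2.imwrite(f"pics/m_{nm}.png",cv2.resize(ov,None,fx=1.9,fy=1.9))
a=[cv2.imread(f"pics/m_{n}.png") for n in("steel","wood")]
cv2.imwrite("pics/m.png",np.hstack(a))
E
```

```text
steel 563.0 [array([192.2, 238.8]), array([33.8, 19.1]), np.float64(3.2)]
steel 537.0 [array([196.3, 191.1]), array([33.1, 20.2]), np.float64(4.1)]
steel 462.0 [array([227.4, 274.2]), array([66.7, 12.3]), np.float64(10.7)]
steel 1043.5 [array([312.2, 226.5]), array([97.2, 15.1]), np.float64(82.3)]
steel 1411.0 [array([328.3, 222.8]), array([94.9, 18.8]), np.float64(82.3)]
steel 950.0 [array([351.4, 218. ]), array([96.6, 19.1]), np.float64(84.4)]
wood 3267.5 [array([261.6, 217.5]), array([70.1, 50.7]), np.float64(85.2)]
wood 501.5 [array([302.1, 228.3]), array([70.5,  8.5]), np.float64(84.2)]
wood 625.0 [array([341.9, 225.4]), array([70.7, 11.3]), np.float64(82.1)]
black 2635.5 [array([196.4, 218.6]), array([47.1, 74.4]), np.float64(4.1)]
```

View pics/m.png

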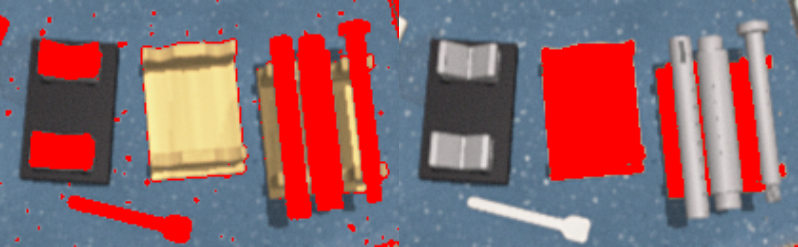

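```bash
cat > pose.py <<'E'
from seg import *
def axis(c,comp,z,half=75,trim=None):
    m=np.zeros(c[0].shape[:2],np.uint8); cv2.drawContours(m,[comp],-1,255,-1)
    p=ray(c,np.argwhere(m)[:,::-1],z)[:,:2]
    g=p.mean(0); d=np.linalg.svd(p-g,full_matrices=False)[2][0]; d*=np.sign(d[0])
    for _ in range(3):
        n=np.array([-d[1],d[0]]); t=(p-g)@d; l=(p-g)@n
        mid=(t.min()+t.max())/2; T=[];L=[]
        for b in np.arange(mid-70,mid+70,4):
            k=(t>=b)&(t<b+4)
            if k.sum()>2: T.append(b+2); L.append((l[k].min()+l[k].max())/2)
        a,b=np.polyfit(T,L,1); g=g+b*n; d=d+a*n; d/=np.linalg.norm(d)
    t=(p-g)@d
    return g+d*(t.min()+t.max())/2, np.degrees(np.arctan2(d[1],d[0])), t.max()-t.min()
E
python3 - <<'E'
from pose import *
c=cam("top"); f=c[0]
o=comps(steel(f),(290,165,370,285))
for nm,k,z in(("plain",o[0],93),("spindle",o[1],48),("collar",o[2],90)): print(nm,axis(c,k[2],z))
def C(l): return (np.array(l)+.5)/3.8-.5+160
def S(l): return (np.array(l)+.5)/3.7-.5+[165,140]
p=lambda s,a: print(s,a[:,:2].round(1).tolist())
p("rest far top",ray(c,C([[286,95],[470,82]]),73))
p("rest near top outer",ray(c,C([[300,333],[492,316]]),73))
p("rest base near",ray(c,C([[303,358],[490,345]]),12))
p("vee line",ray(c,C([[140,85],[144,158],[130,266],[127,335]]),51))
p("plate top",ray(c,C([[66,75],[238,88],[218,368],[42,355]]),30))
p("rack base near/left",ray(c,C([[541,397],[515,137],[775,355],[745,110]]),12))
p("rack near board tops corner R(y-) ",ray(c,C([[772,340],[745,118]]),89))
s=cam("side")
p("S rest tops",ray(s,S([[187,172],[211,172],[377,163],[400,163]]),73))
p("S rest base bottom",ray(s,S([[176,367],[428,354]]),0))
p("S rack base bottom",ray(s,S([[103,557],[399,543]]),0))
p("S rack base top",ray(s,S([[106,518],[398,508]]),12))
p("S plate top",ray(s,S([[180,185],[420,180]]),30))
b=comps(steel(f),(165,165,225,260))
for q in b: print("block",ray(c,[q[1][0]],70)[:,:2].round(1))
E
```

```text
plain (array([481.69807172, 201.35045034]), np.float64(6.25524284027487), np.float64(194.14112851148656))
spindle (array([495.50038565, 162.06290206]), np.float64(5.853405223800147), np.float64(199.391910688641))
collar (array([500.95092807, 121.63996631]), np.float64(6.540085842163402), np.float64(194.88969981270247))
rest far top [[565.2, 358.4], [575.0, 258.3]]
rest near top outer [[436.2, 346.9], [447.8, 245.0]]
rest base near [[426.8, 346.6], [436.7, 241.1]]
vee line [[573.6, 440.9], [532.3, 436.8], [472.1, 441.7], [434.5, 441.5]]
plate top [[583.0, 486.1], [577.9, 387.7], [419.0, 393.0], [423.8, 490.8]]
rack base near/left [[408.3, 212.1], [556.9, 227.9], [435.1, 79.8], [576.2, 94.6]]
rack near board tops corner R(y-)  [[437.5, 100.0], [555.4, 112.2]]
S rest tops [[438.2, 339.9], [452.8, 340.4], [553.8, 353.2], [568.0, 353.6]]
S rest base bottom [[439.2, 243.9], [586.4, 260.2]]
S rack base bottom [[421.9, 98.8], [571.1, 113.3]]
S rack base top [[422.0, 113.9], [570.3, 125.9]]
S plate top [[424.2, 388.6], [581.1, 398.9]]
block [[451.3 441.6]]
block [[550.3 437.9]]
```

```bash
python3 - <<'E'
from h import *
t=cam("top"); s=cam("side")
P=lambda c:c[1]@np.c_[c[2],c[3]]
A=np.array([[395,205],[465,220],[312,5],[390,185],[370,150],[385,45]],float);B=np.array([[260,318],[205,330],[335,85],[290,205],[345,200],[345,200]],float)
X=cv2.triangulatePoints(P(t),P(s),A.T,B.T); X=(X[:3]/X[3]).T
for x,a,b in zip(X,A,B): print(a,b,x.round(),proj(t,x).round(),proj(s,x).round())
for z in (0,100,200,300): print(z,ray(t,[[400,222],[512,235],[370,150]],z)[:,:2].round().tolist(), ray(s,[[290,205],[232,340],[0,360]],z)[:,:2].round().tolist())
E
```

```text
[395. 205.] [260. 318.] [544.  15.  30.] [[395. 202.]] [[256. 319.]]
[465. 220.] [205. 330.] [490. -85. 136.] [[466. 222.]] [[209. 329.]]
[312.   5.] [335.  85.] [725. 238. 380.] [[312.  36.]] [[373.  64.]]
[390. 185.] [290. 205.] [567.  80. 209.] [[389. 171.]] [[271. 208.]]
[370. 150.] [345. 200.] [646. 108. 195.] [[370. 131.]] [[321. 206.]]
[385.  45.] [345. 200.] [736.  91. 256.] [[388.  71.]] [[387. 180.]]
0 [[506.0, -5.0], [483.0, -250.0], [669.0, 58.0]] [[610.0, 372.0], [506.0, -5.0], [142.0, -55.0]]
100 [[492.0, 28.0], [472.0, -192.0], [639.0, 84.0]] [[603.0, 237.0], [517.0, -75.0], [216.0, -116.0]]
200 [[478.0, 60.0], [460.0, -135.0], [608.0, 110.0]] [[596.0, 101.0], [528.0, -145.0], [291.0, -178.0]]
300 [[464.0, 93.0], [448.0, -78.0], [578.0, 137.0]] [[590.0, -35.0], [540.0, -215.0], [365.0, -239.0]]
```

```bash
python3 - <<'E'
import cv2,numpy as np
a=cv2.imread("pics/top0.png")[0:384,352:512];b=cv2.imread("pics/side0.png")[190:384,0:320]
a=cv2.resize(a,None,fx=1.56,fy=1.56);b=cv2.resize(b,None,fx=1.7,fy=1.7)
o=np.zeros((600,800,3),np.uint8);o[:a.shape[0],:a.shape[1]]=a;o[:b.shape[0],252:252+b.shape[1]]=b;cv2.imwrite("pics/mach.png",o)
E
```

```text
(no output)
```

View pics/mach.png

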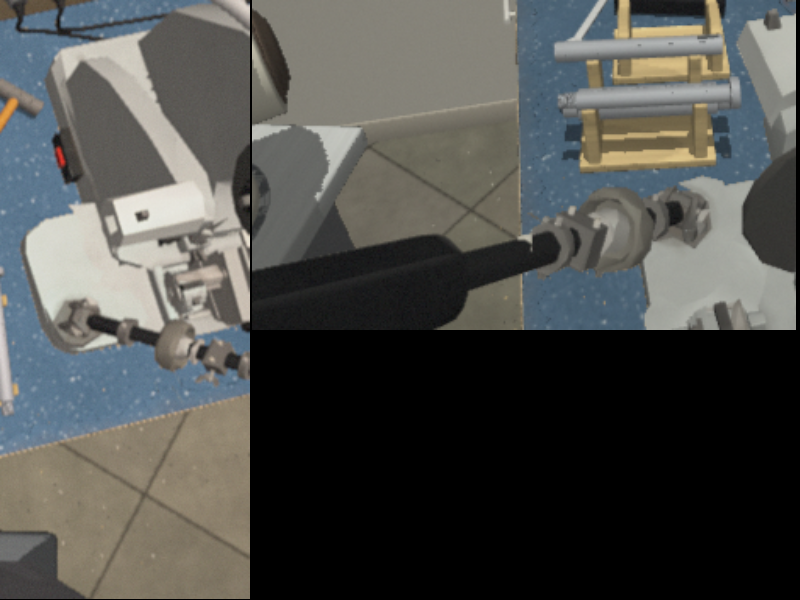

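```bash
python3 - <<'E'
from h import *
t=cam("top"); s=cam("side")
P=lambda c:c[1]@np.c_[c[2],c[3]]
A=np.array([[388,342],[289,341]],float);B=np.array([[66,267],[45,263]],float)
X=cv2.triangulatePoints(P(t),P(s),A.T,B.T); X=(X[:3]/X[3]).T
for x,a,b in zip(X,A,B): print(a,b,x.round(),proj(t,x).round(),proj(s,x).round())
a=np.array([490,-85,136.]);
L=np.array([a+k*np.array([-54,-100,106])/155 for k in (0,50,100,150,200,250)])
print(L.round(),proj(t,L).round(),proj(s,L).round())
E
```

```text
[388. 342.] [ 66. 267.] [251.  52. 104.] [[392. 349.]] [[ 78. 266.]]
[289. 341.] [ 45. 263.] [199. 213.  -5.] [[300. 365.]] [[ 98. 248.]]
[[ 490.  -85.  136.]
 [ 473. -117.  170.]
 [ 455. -150.  204.]
 [ 438. -182.  239.]
 [ 420. -214.  273.]
 [ 403. -246.  307.]] [[465. 222.]
 [492. 230.]
 [522. 238.]
 [554. 247.]
 [590. 257.]
 [629. 267.]] [[209. 329.]
 [188. 333.]
 [163. 339.]
 [132. 346.]
 [ 92. 354.]
 [ 41. 365.]]
```

Call:
play_rows --pt "6 0 2 -1 0 0 0" --pt "6 0 3 -1 0 0 0" --pt "6 0 3 -1 0 0 0" --pt "6 0 3 -1 0 0 0" --pt "6 0 3 -1 0 0 0" --pt "6 0 3 -1 0 0 0" --pt "6 0 3 -1 0 0 0" --pt "6 0 3 -1 0 0 0" --pt "6 0 2 0 0 0 0" --pt "6 0 0 0 0 0 0"

```text
time: 1.55
position: [141.9, -345.1, 303.5]
orientation: [-0.195, 0.981, -0.001, 0.001]
ft_force: [0.4, -0.9, 0.3]
grip_width: 60.3
finger_force: 0.0
```

Call:
play_rows --pt "6 0 0 0 0 0 0.145" --pt "6 0 0 0 0 0 0.145" --pt "6 0 0 0 0 0 0.145" --pt "6 0 0 0 0 0 0.145" --pt "6 0 0 0 0 0 0.145" --pt "6 0 0 0 0 0 0.145" --pt "6 0 0 0 0 0 0.145" --pt "6 0 0 0 0 0 0.145" --pt "6 0 0 0 0 0 0.145" --pt "6 0 0 0 0 0 0.145"

```text
time: 2.55
position: [143.2, -347.3, 302.4]
orientation: [0.508, 0.861, -0.0, -0.0]
ft_force: [-0.4, 0.5, 0.5]
grip_width: 59.9
finger_force: 0.0
```

```bash
python3 - <<'E'
from h import *
s=observe(); print(s["position"],s["orientation"],s["qpos"].round(3),s["ft_force"].round(1))
for n in("side",): cv2.imwrite(f"pics/{n}1.png",cam(n)[0])
E
```

```text
[ 143.20336215 -347.33191326  302.35893269] [ 5.07864217e-01  8.61437116e-01 -2.15672097e-05 -1.76937427e-04] [-0.74  -0.118 -0.388  0.    -1.3   -1.896] [-0.4  0.5  0.5]
```

View pics/side1.png

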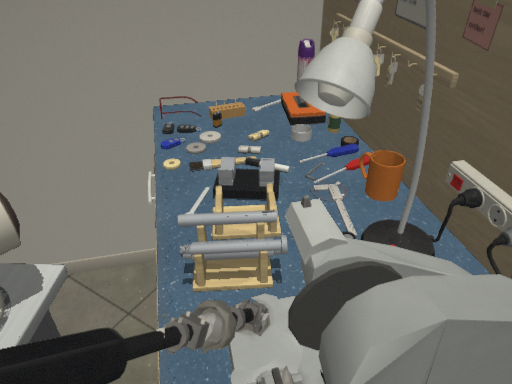

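Call:
play_rows --pt "6 1 0 0 0 0 0.0" --pt "6 1.3 0 0 0 0 0.115" --pt "6 0 0 0 0 0 0"

```text
time: 2.9
position: [130.9, -325.7, 302.6]
orientation: [0.553, 0.833, 0.0, 0.0]
ft_force: [-0.3, -0.6, 0.3]
grip_width: 60.0
finger_force: 0.0
```

Call:
play_rows --pt "6 0.2 3.67 0 0 0 -0.105" --pt "6 0.2 3.67 0 0 0 -0.105" --pt "6 0.2 3.67 0 0 0 -0.105" --pt "6 0 0 0 0 0 0"

```text
time: 3.3
position: [227.6, -267.3, 302.7]
orientation: [0.411, 0.912, 0.0, 0.001]
ft_force: [1.1, -0.2, -0.5]
grip_width: 59.9
finger_force: 0.0
```

```bash
python3 - <<'E'
from h import *
s=observe(); p=s["position"]; print(p,np.hypot(*p[:2]),np.degrees(np.arctan2(p[1],p[0])),s["orientation"],s["qpos"].round(3),s["ft_force"].round(1))
a=cam("side")[0];b=cam("top")[0]; cv2.imwrite("pics/b2.png",np.hstack([a[:,:300],b[:,212:]]))
E
```

```text
[ 227.6113585  -267.2542629   302.71935799] 351.043831388594 -49.58009386775471 [4.11089233e-01 9.11594906e-01 1.17819458e-04 5.96366278e-04] [-0.393 -0.17  -0.429 -0.    -1.31  -2.025] [ 1.1 -0.2 -0.5]
```

View pics/b2.png

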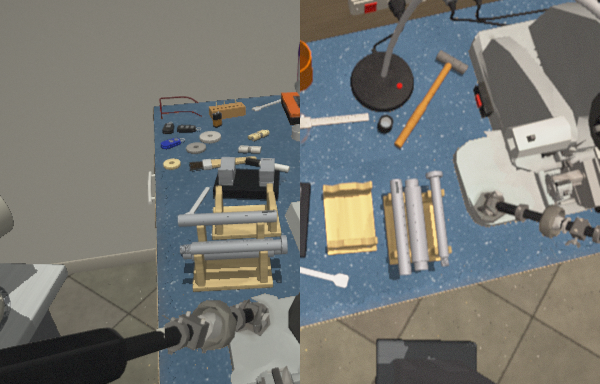

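Call:
play_rows --pt "6 0.2 3.67 0 0 0 -0.105" --pt "6 0.2 3.67 0 0 0 -0.105" --pt "6 0 0 0 0 0 0"

```text
time: 3.7
position: [276.4, -214.0, 302.6]
orientation: [0.316, 0.949, 0.0, 0.0]
ft_force: [-0.8, -1.0, -0.7]
grip_width: 60.0
finger_force: 0.0
```

```bash
python3 - <<'E'
from h import *
s=observe(); p=s["position"]; print(p,s["ft_force"].round(1))
a=cam("side");b=cam("top");print(proj(a,p),proj(b,p)); cv2.imwrite("pics/b3.png",np.hstack([a[0][:,:300],b[0][:,212:]]))
E
```

```text
[ 276.36954891 -214.02455371  302.63154641] [-0.8 -1.  -0.7]
[[-89.60913176 326.2418439 ]] [[615.16800166 354.66019343]]
```

View pics/b3.png

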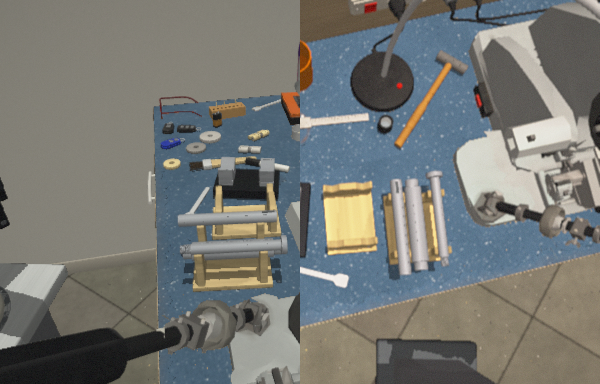

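Call:
play_rows --pt "6 0.2 3.67 0 0 0 -0.105" --pt "6 0.2 3.67 0 0 0 -0.105" --pt "6 0.2 3.67 0 0 0 -0.105"

```text
time: 4.1
position: [326.7, -118.6, 302.6]
orientation: [0.166, 0.986, -0.0, 0.0]
ft_force: [0.5, -0.7, 0.3]
grip_width: 59.8
finger_force: 0.0
```

Call:
play_rows --pt "6 0.2 3.67 0 0 0 -0.105" --pt "6 0.2 3.67 0 0 0 -0.105" --pt "6 0.2 3.67 0 0 0 -0.105" --pt "6 0.2 3.67 0 0 0 -0.105" --pt "6 0.2 3.67 0 0 0 -0.105" --pt "6 0.2 3.67 0 0 0 -0.105" --pt "6 0 0 0 0 0 0"

```text
time: 4.8
position: [330.3, 100.4, 302.6]
orientation: [-0.15, 0.989, 0.0, 0.0]
ft_force: [-0.1, 0.7, -0.3]
grip_width: 60.1
finger_force: 0.0
```

```bash
cat >> h.py <<'E'
def yawx(o):
    return np.degrees(np.arctan2(2*o[0]*o[1],2*o[0]**2-1))
def go(x,y,yaw):
    "shift in tool axes (cm) and tool z turn (rad) to reach xy, x-line yaw"
    s=observe(); p=s["position"]; a=yawx(s["orientation"]); d=np.array([x,y])-p[:2]; r=np.radians(a)
    dy=(yaw-a+90)%180-90
    print("pos",p.round(1),"yaw",a.round(2),"q",s["qpos"].round(2),"f",s["ft_force"].round(1))
    print("dx,dy cm",np.round([d@[np.cos(r),np.sin(r)]/10,d@[np.sin(r),-np.cos(r)]/10],2),"turn",-np.radians(dy).round(3))
E
python3 - <<'E'
from h import *
go(480,201.3,6.2)
E
```

```text
pos [330.3 100.4 302.6] yaw -162.77 q [ 0.78 -0.18 -0.44 -0.   -1.31 -2.05] f [-0.1  0.7 -0.3]
dx,dy cm [-17.29   5.2 ] turn 0.193
```

Call:
play_rows --pt "5 0 0 0 0 0 0.0965" --pt "5 0 0 0 0 0 0.0965" --pt "5 -3.2 1.68 0 0 0 0" --pt "5 -3.2 1.68 0 0 0 0" --pt "5 -3.2 1.68 2 0 0 0" --pt "5 -3.2 1.68 3 0 0 0" --pt "5 -3.2 1.68 3 0 0 0" --pt "5 0 0 2 0 0 0" --pt "5 0 0 0 0 0 0"

```text
time: 5.7
position: [480.5, 195.6, 198.5]
orientation: [-0.049, 0.999, -0.003, -0.004]
ft_force: [-0.1, -0.0, 0.3]
grip_width: 50.4
finger_force: 0.0
```

```bash
python3 - <<'E'
from h import *
go(480,201.3,6.2)
a=cam("side");b=cam("top"); 
o=np.hstack([cv2.resize(a[0][100:292,150:342],(400,400)),cv2.resize(b[0][130:300,240:410],(400,400))]); cv2.imwrite("pics/b4.png",o)
E
```

```text
pos [480.5 195.6 198.5] yaw -174.36 q [ 0.7   0.23 -0.28 -0.   -1.07 -2.17] f [-0.1 -0.   0.3]
dx,dy cm [-0.01  0.57] turn -0.01
```

View pics/b4.png

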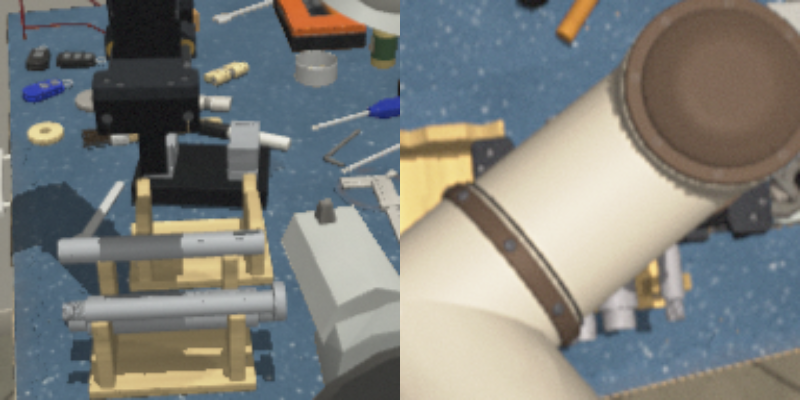

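Call:
play_rows --pt "5 0 0.57 0 0 0 -0.01" --pt "5 0 0 3 0 0 0" --pt "5 0 0 3 0 0 0" --pt "5 0 0 3 0 0 0" --pt "5 0 0 2 0 0 0" --pt "5 0 0 0.8 0 0 0" --pt "5 0 0 0.4 0 0 0" --pt "5 0 0 0 0 0 0"

```text
time: 6.6
position: [481.1, 205.0, 81.7]
orientation: [-0.057, 0.998, 0.001, 0.001]
ft_force: [0.5, -0.2, -0.3]
grip_width: 49.8
finger_force: 0.0
```

```bash
python3 - <<'E'
from h import *
go(480,201.3,6.2)
a=cam("side"); s=observe()["position"]; print(proj(a,[s,[s[0],s[1],93]]))
cv2.imwrite("pics/b5.png",cv2.resize(a[0][150:300,165:305],None,fx=3.5,fy=3.5,interpolation=2))
E
```

```text
pos [481.1 205.   81.7] yaw -173.51 q [ 0.71  0.36 -0.43  0.   -0.78 -2.17] f [ 0.5 -0.2 -0.3]
dx,dy cm [ 0.15 -0.36] turn 0.005
[[227.73798769 220.8102188 ]
 [227.44705151 216.37857623]]
```

View pics/b5.png

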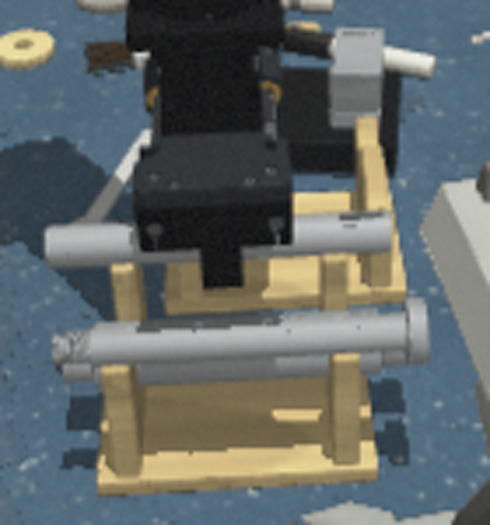

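Call:
play_rows --pt "5 0 -0.36 0.6 0 0 0" --pt "5 0 0 0 0 0 0" --pt "3.5 0 0 0 0 0 0" --pt "2.6 0 0 0 0 0 0" --pt "2.0 0 0 0 0 0 0" --pt "2.0 0 0 0 0 0 0" --pt "2.0 0 0 0 0 0 0" --pt "2.0 0 0 0 0 0 0" --squeeze 50

```text
time: 7.45
position: [480.9, 200.6, 74.6]
orientation: [-0.056, 0.998, -0.0, -0.0]
ft_force: [1.3, -2.1, 1.0]
grip_width: 22.9
finger_force: 50.0
```

```bash
python3 - <<'E'
from h import *
go(480,201.3,6.2); s=observe(); print(s["grip_width"],s["finger_force"],s["moment"])
E
```

```text
pos [480.9 200.6  74.6] yaw -173.53 q [ 0.71  0.37 -0.44  0.   -0.76 -2.17] f [ 1.3 -2.1  1. ]
dx,dy cm [0.08 0.08] turn 0.005
22.865001013044136 49.95575283654034 [-0.63404569 -0.2102842   0.0175852 ]
```

Call:
play_rows --pt "2 0 0 -1 0 0 0" --pt "2 0 0 -2 0 0 0" --pt "2 0 0 -3 0 0 0" --pt "2 0 0 -2 0 0 0" --pt "2 -0.744 2.606 0 0 0 0.013" --pt "2 -0.744 2.606 0 0 0 0" --pt "2 -0.744 2.606 0 0 0 0" --pt "2 -0.744 2.606 0 0 0 0" --pt "2 -0.744 2.606 0 0 0 0" --pt "2 0 0 0 0 0 0"

```text
time: 8.45
position: [504.4, 337.4, 153.3]
orientation: [-0.051, 0.999, 0.0, -0.0]
ft_force: [-0.2, -1.1, -6.3]
grip_width: 22.6
finger_force: 49.9
```

```bash
python3 - <<'E'
from h import *
go(503.1,334.3,5.7); s=observe(); print(s["grip_width"],s["finger_force"],s["moment"])
a=cam("side")
cv2.imwrite("pics/b6.png",cv2.resize(a[0][100:300,150:310],None,fx=3,fy=3,interpolation=2))
E
```

```text
pos [504.4 337.4 153.3] yaw -174.16 q [ 0.86  0.41 -0.14 -0.   -1.03 -2.32] f [-0.2 -1.1 -6.3]
dx,dy cm [ 0.16 -0.3 ] turn 0.002
22.642820288541415 49.91945380344987 [-0.1145197  -0.01579376 -0.00158275]
```

View pics/b6.png

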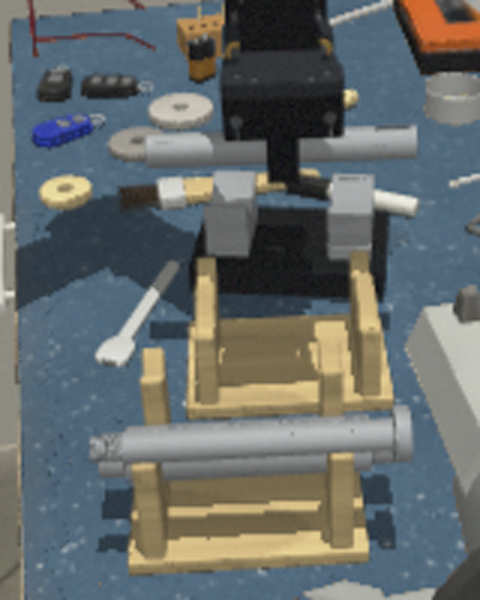

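Call:
play_rows --pt "2 0 0 1 0 0 0" --pt "2 0 0 2 0 0 0" --pt "2 0 0 2 0 0 0" --pt "2 0 0 1.5 0 0 0" --pt "2 0 0 0.5 0 0 0" --pt "2 0 0 0 0 0 0" --pt "2 0 0 0 0 0 0"

```text
time: 9.2
position: [504.9, 334.3, 85.2]
orientation: [-0.05, 0.999, 0.0, 0.0]
ft_force: [-0.0, 1.0, -5.0]
grip_width: 22.6
finger_force: 49.9
```

```bash
python3 - <<'E'
from h import *
go(503.1,334.3,5.7)
E
```

```text
pos [504.9 334.3  85.2] yaw -174.29 q [ 0.85  0.48 -0.22  0.   -0.87 -2.32] f [-0.  1. -5.]
dx,dy cm [0.18 0.02] turn 0.0
```

Good; lower the remaining 28 mm gently.

Call:
play_rows --pt "2 0.1 0 1 0 0 0" --pt "2 0 0 0.7 0 0 0" --pt "2 0 0 0.4 0 0 0" --pt "2 0 0 0.3 0 0 0" --pt "2 0 0 0.2 0 0 0" --pt "2 0 0 0.1 0 0 0" --pt "2 0 0 0 0 0 0" --pt "2 0 0 0 0 0 0"

```text
time: 10.0
position: [503.6, 334.1, 57.9]
orientation: [-0.05, 0.999, -0.0, 0.0]
ft_force: [0.1, -1.5, -5.1]
grip_width: 23.0
finger_force: 49.9
```

Call:
play_rows --pt "2 0 0 0.1 0 0 0" --pt "2 0 0 0.1 0 0 0" --pt "2 0 0 0 0 0 0"

```text
time: 10.3
position: [503.9, 333.8, 57.3]
orientation: [-0.05, 0.999, -0.0, 0.0]
ft_force: [-2.3, -4.4, 4.8]
grip_width: 22.6
finger_force: 50.0
```

Call:
play_rows --pt "2.6 0 0 0 0 0 0" --pt "3.5 0 0 0 0 0 0" --pt "4.6 0 0 0 0 0 0" --pt "4.6 0 0 0 0 0 0" --pt "4.6 0 0 -1 0 0 0" --pt "4.6 0 0 -3 0 0 0" --pt "4.6 0 0 -3 0 0 0" --pt "4.6 0 0 -3 0 0 0" --pt "4.6 0 0 0 0 0 0"

```text
time: 11.2
position: [506.2, 336.6, 161.6]
orientation: [-0.05, 0.999, 0.004, 0.005]
ft_force: [0.6, -0.7, 0.1]
grip_width: 46.0
finger_force: 0.0
```

```bash
python3 - <<'E'
from h import *
go(507,122.4,6.5)
a=cam("side")
cv2.imwrite("pics/b7.png",cv2.resize(a[0][100:300,150:310],None,fx=3,fy=3,interpolation=2))
E
```

```text
pos [506.2 336.6 161.6] yaw -174.21 q [ 0.85  0.4  -0.13  0.   -1.03 -2.32] f [ 0.6 -0.7  0.1]
dx,dy cm [  2.08 -21.32] turn -0.012
```

View pics/b7.png

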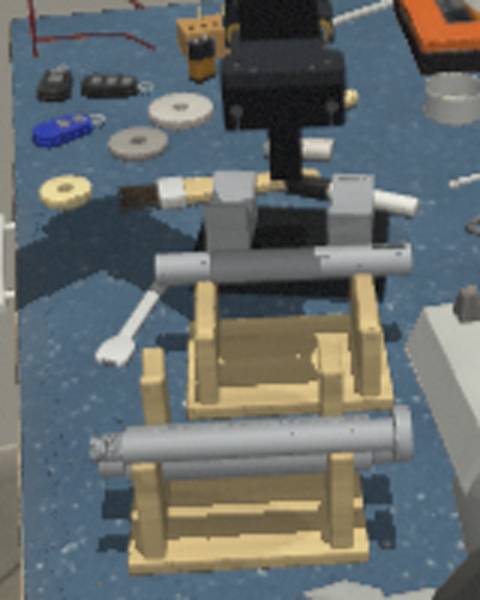

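Call:
play_rows --pt "4.6 0.3 -2.5 0 0 0 -0.012" --pt "4.6 0.3 -3.3 0 0 0 0" --pt "4.6 0.3 -3.3 0 0 0 0" --pt "4.6 0.3 -3.3 0 0 0 0" --pt "4.6 0.3 -3.3 0 0 0 0" --pt "4.6 0.3 -3.3 0 0 0 0" --pt "4.6 0.3 -2.0 0 0 0 0" --pt "4.6 0 0 0 0 0 0" --pt "4.6 0 0 0 0 0 0"

```text
time: 12.15
position: [505.7, 123.0, 155.2]
orientation: [-0.055, 0.998, -0.0, -0.0]
ft_force: [-0.4, 0.0, -0.2]
grip_width: 46.0
finger_force: 0.0
```

```bash
python3 - <<'E'
from h import *
go(507,122.4,6.5)
E
```

```text
pos [505.7 123.  155.2] yaw -173.64 q [ 0.55  0.27 -0.34 -0.   -0.96 -2.01] f [-0.4  0.  -0.2]
dx,dy cm [-0.12 -0.08] turn -0.002
```

Call:
play_rows --pt "4.6 -0.1 -0.1 2 0 0 0" --pt "4.6 0 0 2.5 0 0 0" --pt "4.6 0 0 2 0 0 0" --pt "4.6 0 0 1 0 0 0" --pt "4.6 0 0 0.8 0 0 0" --pt "4.6 0 0 0 0 0 0" --pt "4.6 0 0 0 0 0 0"

```text
time: 12.85
position: [507.5, 122.8, 73.1]
orientation: [-0.056, 0.998, 0.0, 0.001]
ft_force: [-0.3, -0.3, 0.4]
grip_width: 45.8
finger_force: 0.0
```

Call:
play_rows --pt "3.0 0 0 0 0 0 0" --pt "2.3 0 0 0 0 0 0" --pt "1.6 0 0 0 0 0 0" --pt "1.6 0 0 0 0 0 0" --pt "1.6 0 0 0 0 0 0" --pt "1.6 0 0 0 0 0 0"

```text
time: 13.45
position: [507.0, 122.8, 72.8]
orientation: [-0.056, 0.998, 0.0, 0.0]
ft_force: [-1.5, 2.8, 1.7]
grip_width: 19.0
finger_force: 50.0
```

```bash
python3 - <<'E'
from h import *
go(507,122.4,6.5); s=observe(); print(s["grip_width"],s["finger_force"],s["moment"])
E
```

```text
pos [507.  122.8  72.8] yaw -173.59 q [ 0.55  0.38 -0.44 -0.   -0.76 -2.01] f [-1.5  2.8  1.7]
dx,dy cm [ 0.01 -0.04] turn -0.002
18.995791233139506 49.99232232570648 [ 0.88626775  0.5464526  -0.0046025 ]
```

Call:
play_rows --pt "1.6 0 0 -1 0 0 0" --pt "1.6 0 0 -2 0 0 0" --pt "1.6 0 0 -3 0 0 0" --pt "1.6 0 0 -1.7 0 0 0" --pt "1.6 -0.52 2.93 0 0 0 0.012" --pt "1.6 -0.52 2.93 0 0 0 0" --pt "1.6 -0.52 2.93 0 0 0 0" --pt "1.6 -0.52 2.93 0 0 0 0" --pt "1.6 -0.52 2.93 0 0 0 0" --pt "1.6 0 0 0 0 0 0"

```text
time: 14.45
position: [517.8, 273.4, 148.8]
orientation: [-0.051, 0.999, -0.0, -0.0]
ft_force: [0.3, -1.0, -4.5]
grip_width: 18.6
finger_force: 50.0
```

Call:
play_rows --pt "1.6 0 0 1 0 0 0" --pt "1.6 0 0 2 0 0 0" --pt "1.6 0 0 2 0 0 0" --pt "1.6 0 0 1 0 0 0" --pt "1.6 0 0 0.5 0 0 0" --pt "1.6 0 0 0 0 0 0" --pt "1.6 0 0 0 0 0 0"

```text
time: 15.15
position: [518.4, 270.8, 85.3]
orientation: [-0.05, 0.999, 0.0, 0.001]
ft_force: [0.7, 0.3, -4.3]
grip_width: 18.7
finger_force: 50.0
```

```bash
python3 - <<'E'
from h import *
go(516.5,271.4,5.7); s=observe(); print(s["grip_width"],s["finger_force"],s["moment"])
E
```

```text
pos [518.4 270.8  85.3] yaw -174.28 q [ 0.76  0.45 -0.27  0.   -0.85 -2.23] f [ 0.7  0.3 -4.3]
dx,dy cm [0.18 0.08] turn 0.0
18.670715555136454 49.9903929233551 [-0.01590605 -0.08543722 -0.05017784]
```

Lower 30 mm.

Call:
play_rows --pt "1.6 0.1 0 1 0 0 0" --pt "1.6 0 0 0.8 0 0 0" --pt "1.6 0 0 0.5 0 0 0" --pt "1.6 0 0 0.3 0 0 0" --pt "1.6 0 0 0.2 0 0 0" --pt "1.6 0 0 0.1 0 0 0" --pt "1.6 0 0 0 0 0 0" --pt "1.6 0 0 0 0 0 0"

```text
time: 15.95
position: [516.9, 270.6, 55.8]
orientation: [-0.05, 0.999, 0.0, 0.0]
ft_force: [-0.9, -1.5, -3.4]
grip_width: 18.6
finger_force: 50.0
```

Call:
play_rows --pt "1.6 0 0 0.1 0 0 0" --pt "1.6 0 0 0.1 0 0 0" --pt "1.6 0 0 0 0 0 0"

```text
time: 16.25
position: [517.0, 270.5, 55.2]
orientation: [-0.05, 0.999, -0.0, 0.0]
ft_force: [-3.1, -2.1, 5.9]
grip_width: 19.0
finger_force: 50.0
```

Call:
play_rows --pt "2.4 0 0 0 0 0 0" --pt "3.2 0 0 0 0 0 0" --pt "4.2 0 0 0 0 0 0" --pt "4.2 0 0 0 0 0 0" --pt "4.2 0 0 -1 0 0 0" --pt "4.2 0 0 -3 0 0 0" --pt "4.2 0 0 -3 0 0 0" --pt "4.2 0 0 -3 0 0 0" --pt "4.2 0 0 0 0 0 0"

```text
time: 17.15
position: [519.6, 272.5, 159.3]
orientation: [-0.05, 0.999, 0.003, 0.005]
ft_force: [0.1, 0.2, -0.2]
grip_width: 42.0
finger_force: 0.0
```

Call:
play_rows --pt "5 0.7 -2.12 0 0 0 -0.007" --pt "6 0.7 -2.12 0 0 0 0" --pt "6.5 0.7 -2.12 0 0 0 0" --pt "6.5 0.7 -2.12 0 0 0 0" --pt "6.5 0.6 -2.12 0 0 0 0" --pt "6.5 0 0 0 0 0 0" --pt "6.5 0 0 0 0 0 0"

```text
time: 17.85
position: [494.4, 161.3, 153.9]
orientation: [-0.053, 0.999, 0.0, 0.0]
ft_force: [0.5, 0.2, 0.2]
grip_width: 64.7
finger_force: 0.0
```

```bash
python3 - <<'E'
from h import *
go(493.5,161.7,6.1)
a=cam("side")
cv2.imwrite("pics/b8.png",cv2.resize(a[0][100:300,150:310],None,fx=3,fy=3,interpolation=2))
from seg import *
for o in comps(steel(a[0]),(150,180,300,300)): print(o[0],[np.round(v,1) for v in o[1]])
E
```

```text
pos [494.4 161.3 153.9] yaw -173.93 q [ 0.63  0.27 -0.35  0.   -0.95 -2.09] f [0.5 0.2 0.2]
dx,dy cm [0.09 0.05] turn -0.0
660.0 [array([154. , 239.5]), array([119.,   8.]), np.float64(90.0)]
162.5 [array([195.6, 204.7]), array([10.1, 40.3]), np.float64(32.0)]
126.0 [array([212., 207.]), array([ 8., 22.]), np.float64(90.0)]
1317.5 [array([232. , 248.8]), array([ 20.3, 100.5]), np.float64(86.9)]
318.0 [array([270.5, 185.5]), array([11., 33.]), np.float64(90.0)]
130.5 [array([273., 296.]), array([ 6., 44.]), np.float64(90.0)]
858.5 [array([278.7, 212.1]), array([77.4, 41.3]), np.float64(34.3)]
```

View pics/b8.png

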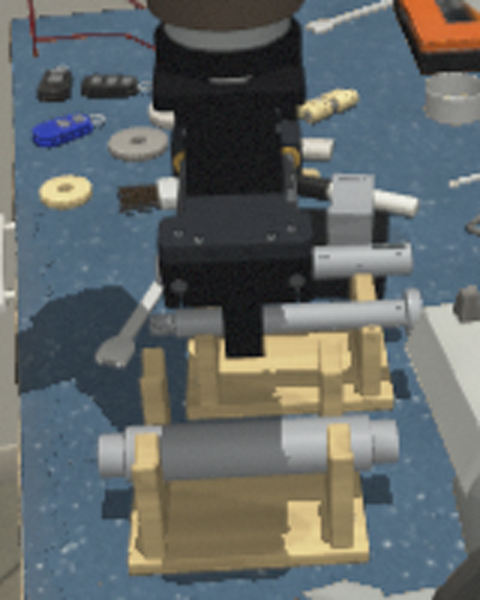

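Call:
play_rows --pt "6.5 0.1 0.05 2 0 0 0" --pt "6.5 0 0 3 0 0 0" --pt "6.5 0 0 3 0 0 0" --pt "6.5 0 0 2 0 0 0" --pt "6.5 0 0 1.2 0 0 0" --pt "6.5 0 0 0.8 0 0 0" --pt "6.5 0 0 0 0 0 0" --pt "6.5 0 0 0 0 0 0"

```text
time: 18.7
position: [493.8, 162.6, 34.2]
orientation: [-0.054, 0.999, 0.0, 0.001]
ft_force: [1.1, -0.1, -0.2]
grip_width: 64.8
finger_force: 0.0
```

```bash
python3 - <<'E'
from h import *
go(493.5,161.7,6.1)
print(ray(cam("side"),[[233,249],[183,251.7],[283,246.7]],48))
E
```

```text
pos [493.8 162.6  34.2] yaw -173.85 q [ 0.63  0.43 -0.48  0.   -0.66 -2.09] f [ 1.1 -0.1 -0.2]
dx,dy cm [ 0.04 -0.08] turn 0.001
[[494.17757067 161.4730699   48.        ]
 [399.3222305  150.77930665  48.        ]
 [590.18575138 171.16028594  48.        ]]
```

Matches the estimate. Lower slightly and grip.

Call:
play_rows --pt "6.5 0 0 0.2 0 0 0" --pt "5 0 0 0 0 0 0" --pt "4 0 0 0 0 0 0" --pt "3.2 0 0 0 0 0 0" --pt "3.2 0 0 0 0 0 0" --pt "3.2 0 0 0 0 0 0" --pt "3.2 0 0 0 0 0 0" --squeeze 60

```text
time: 19.45
position: [493.1, 161.7, 31.6]
orientation: [-0.054, 0.999, -0.0, -0.0]
ft_force: [-0.0, -1.7, 0.7]
grip_width: 34.8
finger_force: 60.0
```

```bash
python3 - <<'E'
from h import *
go(493.5,161.7,6.1); s=observe(); print(s["grip_width"],s["finger_force"],s["moment"])
E
```

```text
pos [493.1 161.7  31.6] yaw -173.86 q [ 0.63  0.43 -0.48  0.   -0.65 -2.09] f [-0.  -1.7  0.7]
dx,dy cm [-0.04  0.  ] turn 0.001
34.83034691920959 60.00138223171234 [-0.60815422 -0.2305349   0.06496339]
```

```bash
python3 - <<'E'
from seg import *
c=list(cam("top")); f=cv2.imread("pics/top0.png")
k=comps(cv2.morphologyEx(black(f),cv2.MORPH_OPEN,np.ones((3,3))),(165,165,232,270),500)[0][2][:,0,:]
p=ray(c,k,30)[:,:2]
for n,sel in(("left",p[:,1]>470),("right",p[:,1]<405)):
    q=p[sel]; q=q[(q[:,0]>435)&(q[:,0]<565)]; a,b=np.polyfit(q[:,0],q[:,1],1); print(n,np.degrees(np.arctan(a)),a*501+b)
for n,sel in(("far",p[:,0]>565),("near",p[:,0]<435)):
    q=p[sel]; q=q[(q[:,1]>400)&(q[:,1]<480)]; a,b=np.polyfit(q[:,1],q[:,0],1); print(n,-np.degrees(np.arctan(a)),a*440+b)
for o in comps(steel(f),(165,165,225,260)):
    q=ray(c,o[2][:,0,:],73)[:,:2]; m=(q.max(0)+q.min(0))/2
    xs=q[np.abs(q[:,0]-m[0])<12]; L=xs[xs[:,1]>m[1]]; R=xs[xs[:,1]<m[1]]
    print("block",m.round(1),L[:,1].mean().round(1),R[:,1].mean().round(1))
E
```

```text
left -3.9321035870602974 486.8507614705054
right -0.7757910111183359 391.8859812187024
far -3.0624434617229226 575.1177482766983
near -2.6228889880317454 420.6330322513745
block [450.7 441.2] 474.3 407.9
block [550.5 437.4] 470.7 405.4
```

Call:
play_rows --pt "3.2 0 0 -0.5 0 0 0" --pt "3.2 0 0 -1.5 0 0 0" --pt "3.2 0 0 -3 0 0 0" --pt "3.2 0 0 -3 0 0 0" --pt "3.2 0 0 -3 0 0 0" --pt "3.2 0 0 -3 0 0 0" --pt "3.2 0 0 -1.5 0 0 0" --pt "3.2 0 0 0 0 0 0" --pt "3.2 0 0 0 0 0 0"

```text
time: 20.4
position: [491.5, 161.6, 184.8]
orientation: [-0.053, 0.999, -0.0, -0.002]
ft_force: [-0.1, -0.1, -7.0]
grip_width: 35.1
finger_force: 60.0
```

Call:
play_rows --pt "3.2 -0.2 1.5 0 0 0 0" --pt "3.2 -0.4 3 0 0 0 0" --pt "3.2 -0.4 3 0 0 0 0" --pt "3.2 -0.4 3 0 0 0 0" --pt "3.2 -0.4 3 0 0 0 0" --pt "3.2 -0.4 3 0 0 0 0" --pt "3.2 -0.4 3 0 0 0 0" --pt "3.2 -0.4 3 0 0 0 0" --pt "3.2 -0.4 3 0 0 0 0" --pt "3.2 -0.4 2 0 0 0 0"

```text
time: 21.4
position: [500.2, 441.7, 183.1]
orientation: [-0.054, 0.999, -0.001, -0.002]
ft_force: [-0.4, -0.0, -6.0]
grip_width: 34.5
finger_force: 60.0
```

Call:
play_rows --pt "3.2 0 0 0 0 0 0.05" --pt "3.2 0 0 0 0 0 0.05" --pt "3.2 0 0 0 0 0 0.047" --pt "3.2 0 0 1 0 0 0" --pt "3.2 0 0 3 0 0 0" --pt "3.2 0 0 3 0 0 0" --pt "3.2 0 0 1 0 0 0" --pt "3.2 0 0 0 0 0 0" --pt "3.2 0 0 0 0 0 0"

```text
time: 22.3
position: [502.3, 440.2, 107.1]
orientation: [0.02, 1.0, 0.0, 0.001]
ft_force: [0.9, 1.0, -7.1]
grip_width: 34.9
finger_force: 60.0
```

```bash
python3 - <<'E'
from h import *
go(499.5,439.4,-2.3)
E
```

```text
pos [502.3 440.2 107.1] yaw 177.75 q [ 0.96  0.55 -0.03  0.   -0.99 -2.57] f [ 0.9  1.  -7.1]
dx,dy cm [ 0.27 -0.09] turn 0.001
```

Down 46 mm to just above contact (expected TCP 59.6).

Call:
play_rows --pt "3.2 0.2 -0.1 1 0 0 0" --pt "3.2 0 0 1.5 0 0 0" --pt "3.2 0 0 1.0 0 0 0" --pt "3.2 0 0 0.5 0 0 0" --pt "3.2 0 0 0.3 0 0 0" --pt "3.2 0 0 0.2 0 0 0" --pt "3.2 0 0 0 0 0 0" --pt "3.2 0 0 0 0 0 0"

```text
time: 23.1
position: [499.9, 438.9, 62.1]
orientation: [0.02, 1.0, 0.0, 0.0]
ft_force: [0.4, 0.1, -6.5]
grip_width: 34.8
finger_force: 60.0
```

Call:
play_rows --pt "3.2 0 0 0.1 0 0 0" --pt "3.2 0 0 0.1 0 0 0" --pt "3.2 0 0 0.05 0 0 0" --pt "3.2 0 0 0 0 0 0"

```text
time: 23.5
position: [500.4, 439.9, 60.6]
orientation: [0.02, 1.0, 0.002, 0.001]
ft_force: [-0.1, 2.3, 0.1]
grip_width: 34.9
finger_force: 60.0
```

Call:
play_rows --pt "3.2 0 0 0.05 0 0 0" --pt "3.2 0 0 0 0 0 0" --pt "4 0 0 0 0 0 0" --pt "5 0 0 0 0 0 0" --pt "6 0 0 0 0 0 0" --pt "6 0 0 0 0 0 0" --pt "6 0 0 -1 0 0 0" --pt "6 0 0 -3 0 0 0" --pt "6 0 0 -3 0 0 0" --pt "6 0 0 -3 0 0 0"

```text
time: 24.5
position: [499.6, 438.3, 160.2]
orientation: [0.02, 1.0, -0.0, 0.0]
ft_force: [1.5, 0.9, 0.7]
grip_width: 60.2
finger_force: 0.0
```

Call:
play_rows --pt "5 0 0 -1 0 0 0" --pt "5 0 0 0 0 0 0" --pt "4.5 0 0 0 0 0 0"

```text
time: 24.8
position: [498.9, 438.0, 167.5]
orientation: [0.02, 1.0, -0.001, -0.001]
ft_force: [0.2, -0.5, -0.2]
grip_width: 48.8
finger_force: 0.0
```

```bash
python3 - <<'E'
from pose import *
go(503.8,333.8,5.7)
c=cam("side"); f=c[0]
for o in comps(steel(f),(150,130,300,300)): print(o[0],[np.round(v,1) for v in o[1]], ray(c,[o[1][0]],75).round(1))
print(proj(c,[[503,334,75],[509,271,72],[500,440,76]]).round())
E
```

```text
pos [498.9 438.  167.5] yaw 177.67 q [ 0.96  0.49  0.04 -0.   -1.12 -2.57] f [ 0.2 -0.5 -0.2]
dx,dy cm [ -0.91 -10.39] turn -0.14
855.5 [array([154. , 214.5]), array([169.,   8.]), np.float64(90.0)] [[327.1 229.5  75. ]]
342.5 [array([203.4, 141.1]), array([16.1, 35.3]), np.float64(54.8)] [[378.5 554.   75. ]]
124.0 [array([249.4, 148.5]), array([22.9,  6.6]), np.float64(4.1)] [[505.2 515.6  75. ]]
3744.5 [array([250.5, 193.8]), array([122.5,  86.5]), np.float64(14.5)] [[520.  309.1  75. ]]
130.5 [array([273., 296.]), array([ 6., 44.]), np.float64(90.0)] [[572.2  25.3  75. ]]
[[244. 187.]
 [244. 205.]
 [245. 163.]]
```

Call:
play_rows --pt "4.5 0 0 0 0 0 -0.07" --pt "4.5 0 0 0 0 0 -0.07" --pt "4.5 0.1 -2.0 0 0 0 0" --pt "4.5 0.1 -2.8 0 0 0 0" --pt "4.5 0.2 -2.8 0 0 0 0" --pt "4.5 0.15 -2.8 0 0 0 0" --pt "4.5 0 0 2 0 0 0" --pt "4.5 0 0 3 0 0 0" --pt "4.5 0 0 0 0 0 0" --pt "4.5 0 0 0 0 0 0" --squeeze 50

```text
time: 25.85
position: [504.1, 334.0, 117.4]
orientation: [-0.05, 0.999, -0.001, -0.001]
ft_force: [0.0, -0.1, 0.1]
grip_width: 44.7
finger_force: 0.0
```

```bash
python3 - <<'E'
from h import *
go(503.8,333.8,5.7)
E
```

```text
pos [504.1 334.  117.4] yaw -174.26 q [ 0.85  0.44 -0.18  0.   -0.95 -2.32] f [ 0.  -0.1  0.1]
dx,dy cm [ 0.04 -0.02] turn 0.001
```

Call:
play_rows --pt "4.5 0 0 2 0 0 0" --pt "4.5 0 0 2.5 0 0 0" --pt "4.5 0 0 1 0 0 0" --pt "4.5 0 0 0.5 0 0 0" --pt "4.5 0 0 0 0 0 0" --pt "3.4 0 0 0 0 0 0" --pt "2.6 0 0 0 0 0 0" --pt "2 0 0 0 0 0 0" --pt "2 0 0 0 0 0 0" --pt "2 0 0 0 0 0 0"

```text
time: 26.85
position: [504.9, 333.2, 59.3]
orientation: [-0.05, 0.999, -0.001, 0.0]
ft_force: [1.6, -4.3, 3.1]
grip_width: 22.8
finger_force: 50.0
```

Call:
play_rows --pt "2 0 0 0 0 0 0" --pt "2 0 0 0 0 0 0"

```text
time: 27.05
position: [504.8, 333.2, 59.3]
orientation: [-0.05, 0.999, -0.001, 0.0]
ft_force: [2.1, -3.9, 3.7]
grip_width: 22.9
finger_force: 50.0
```

Call:
play_rows --pt "2 0 0 -1 0 0 0" --pt "2 0 0 -3 0 0 0" --pt "2 0 0 -3 0 0 0" --pt "2 0 0 -3 0 0 0" --pt "2 0.72 -2.59 0 0 0 -0.013" --pt "2 0.72 -2.59 0 0 0 0" --pt "2 0.72 -2.59 0 0 0 0" --pt "2 0.72 -2.59 0 0 0 0" --pt "2 0.72 -2.59 0 0 0 0" --pt "2 0 0 0 0 0 0"

```text
time: 28.05
position: [480.3, 198.8, 157.6]
orientation: [-0.055, 0.999, -0.001, -0.002]
ft_force: [0.4, 0.0, -5.4]
grip_width: 23.0
finger_force: 50.0
```

Call:
play_rows --pt "2 0 0 1 0 0 0" --pt "2 0 0 2 0 0 0" --pt "2 0 0 1.5 0 0 0" --pt "2 0 0 0.5 0 0 0" --pt "2 0 0 0 0 0 0" --pt "2 0 0 0 0 0 0"

```text
time: 28.65
position: [483.4, 202.7, 108.8]
orientation: [-0.057, 0.998, 0.0, 0.0]
ft_force: [0.3, 0.6, -5.6]
grip_width: 22.9
finger_force: 50.0
```

```bash
python3 - <<'E'
from seg import *
go(481.9,200.7,6.47)
c=cam("side")
for o in comps(steel(c[0]),(180,130,292,280)): print(o[0],[np.round(v,1) for v in o[1]])
print(proj(c,[[500,440,76]]))
cv2.imwrite("pics/b9.png",c[0])
E
```

```text
pos [483.4 202.7 108.8] yaw -173.49 q [ 0.71  0.33 -0.39  0.   -0.84 -2.16] f [ 0.3  0.6 -5.6]
dx,dy cm [ 0.17 -0.18] turn 0.001
362.0 [array([192.9, 208.1]), array([22.8, 29.1]), np.float64(67.8)]
122.0 [array([193. , 147.5]), array([11., 14.]), np.float64(90.0)]
689.5 [array([267., 171.]), array([30., 44.]), np.float64(90.0)]
521.0 [array([270.5, 213.5]), array([35., 41.]), np.float64(90.0)]
[[245.44655953 162.84434131]]
```

Call:
play_rows --pt "2 0.15 -0.15 1 0 0 0" --pt "2 0 0 1 0 0 0" --pt "2 0 0 0.5 0 0 0" --pt "2 0 0 0.3 0 0 0" --pt "2 0 0 0.15 0 0 0" --pt "2 0 0 0 0 0 0" --pt "2 0 0 0 0 0 0"

```text
time: 29.4
position: [481.8, 200.4, 79.3]
orientation: [-0.056, 0.998, 0.0, 0.0]
ft_force: [0.7, -0.8, -5.6]
grip_width: 22.9
finger_force: 50.0
```

Call:
play_rows --pt "2 0 0 0.1 0 0 0" --pt "2 0 0 0.1 0 0 0" --pt "2 0 0 0 0 0 0" --pt "2 0 0 0 0 0 0"

```text
time: 29.8
position: [482.0, 200.5, 77.7]
orientation: [-0.056, 0.998, 0.0, 0.001]
ft_force: [-1.0, -0.5, -0.7]
grip_width: 23.0
finger_force: 50.0
```

Call:
play_rows --pt "2 0 0 0.05 0 0 0" --pt "2.6 0 0 0 0 0 0" --pt "3.5 0 0 0 0 0 0" --pt "4.5 0 0 0 0 0 0" --pt "4.5 0 0 0 0 0 0" --pt "4.5 0 0 -1 0 0 0" --pt "4.5 0 0 -3 0 0 0" --pt "4.5 0 0 -3 0 0 0" --pt "4.5 0 0 -1 0 0 0" --pt "4.5 0 0 0 0 0 0"

```text
time: 30.8
position: [482.5, 200.9, 158.6]
orientation: [-0.056, 0.998, 0.001, 0.002]
ft_force: [0.3, -0.4, -0.0]
grip_width: 44.8
finger_force: 0.0
```

Call:
play_rows --pt "4.5 -1.1 1.64 0 0 0 0.013" --pt "4.5 -1.1 1.64 0 0 0 0" --pt "4.5 -1.1 1.64 0 0 0 0" --pt "4.5 -0.97 1.64 0 0 0 0" --pt "4.5 0 0 2 0 0 0" --pt "4.5 0 0 2 0 0 0" --pt "4.5 0 0 0 0 0 0" --pt "4.5 0 0 0 0 0 0"

```text
time: 31.6
position: [516.9, 269.4, 115.6]
orientation: [-0.05, 0.999, -0.001, -0.001]
ft_force: [0.5, -0.2, 0.0]
grip_width: 44.7
finger_force: 0.0
```

```bash
python3 - <<'E'
from h import *
go(517,270.5,5.7)
E
```

```text
pos [516.9 269.4 115.6] yaw -174.27 q [ 0.76  0.41 -0.24  0.   -0.92 -2.23] f [ 0.5 -0.2  0. ]
dx,dy cm [-0.02  0.11] turn 0.0
```

Call:
play_rows --pt "4.5 0 0.1 2 0 0 0" --pt "4.5 0 0 2.5 0 0 0" --pt "4.5 0 0 1 0 0 0" --pt "4.5 0 0 0.5 0 0 0" --pt "4.5 0 0 0 0 0 0" --pt "3.2 0 0 0 0 0 0" --pt "2.4 0 0 0 0 0 0" --pt "1.6 0 0 0 0 0 0" --pt "1.6 0 0 0 0 0 0" --pt "1.6 0 0 0 0 0 0"

```text
time: 32.6
position: [517.5, 270.2, 57.1]
orientation: [-0.05, 0.999, -0.001, 0.0]
ft_force: [1.0, -2.6, 3.3]
grip_width: 18.6
finger_force: 50.0
```

Call:
play_rows --pt "1.6 0 0 0 0 0 0" --pt "1.6 0 0 0 0 0 0"

```text
time: 32.8
position: [517.4, 270.2, 57.0]
orientation: [-0.05, 0.999, -0.001, 0.0]
ft_force: [1.5, -5.0, 4.2]
grip_width: 18.4
finger_force: 50.0
```

Call:
play_rows --pt "1.6 0 0 -1 0 0 0" --pt "1.6 0 0 -3 0 0 0" --pt "1.6 0 0 -3 0 0 0" --pt "1.6 0 0 -3 0 0 0" --pt "1.6 0.5 -2.91 0 0 0 -0.012" --pt "1.6 0.5 -2.91 0 0 0 0" --pt "1.6 0.5 -2.91 0 0 0 0" --pt "1.6 0.5 -2.91 0 0 0 0" --pt "1.6 0.5 -2.91 0 0 0 0" --pt "1.6 0 0 0 0 0 0"

```text
time: 33.8
position: [506.1, 121.1, 155.5]
orientation: [-0.054, 0.999, 0.0, -0.002]
ft_force: [-0.2, 0.7, -3.8]
grip_width: 18.4
finger_force: 50.0
```

Call:
play_rows --pt "1.6 0 0 1 0 0 0" --pt "1.6 0 0 2 0 0 0" --pt "1.6 0 0 1.5 0 0 0" --pt "1.6 0 0 0.5 0 0 0" --pt "1.6 0 0 0 0 0 0" --pt "1.6 0 0 0 0 0 0"

```text
time: 34.4
position: [508.7, 124.3, 106.8]
orientation: [-0.056, 0.998, 0.0, 0.0]
ft_force: [-0.6, -0.1, -4.3]
grip_width: 18.7
finger_force: 50.0
```

```bash
python3 - <<'E'
from h import *
go(507.4,122.8,6.41)
E
```

```text
pos [508.7 124.3 106.8] yaw -173.55 q [ 0.55  0.33 -0.4   0.   -0.84 -2.01] f [-0.6 -0.1 -4.3]
dx,dy cm [ 0.15 -0.13] turn 0.001
```

Call:
play_rows --pt "1.6 0.1 -0.1 1 0 0 0" --pt "1.6 0 0 1 0 0 0" --pt "1.6 0 0 0.5 0 0 0" --pt "1.6 0 0 0.3 0 0 0" --pt "1.6 0 0 0.15 0 0 0" --pt "1.6 0 0 0 0 0 0" --pt "1.6 0 0 0 0 0 0"

```text
time: 35.1
position: [507.6, 122.5, 77.3]
orientation: [-0.056, 0.998, 0.0, 0.0]
ft_force: [0.2, 0.4, -5.2]
grip_width: 18.4
finger_force: 50.0
```

Call:
play_rows --pt "1.6 0 0 0.1 0 0 0" --pt "1.6 0 0 0 0 0 0" --pt "1.6 0 0 0 0 0 0"

```text
time: 35.4
position: [507.4, 122.4, 76.2]
orientation: [-0.056, 0.998, 0.0, 0.0]
ft_force: [0.2, -0.1, -4.3]
grip_width: 18.9
finger_force: 50.0
```

Call:
play_rows --pt "1.6 0 0 0.1 0 0 0" --pt "1.6 0 0 0.05 0 0 0" --pt "1.6 0 0 0 0 0 0" --pt "1.6 0 0 0 0 0 0"

```text
time: 35.8
position: [507.6, 122.6, 75.3]
orientation: [-0.056, 0.998, 0.0, 0.0]
ft_force: [-2.4, 0.8, 5.4]
grip_width: 18.5
finger_force: 50.0
```

Seated. Release, lift and retreat toward the base so that the cameras see everything.

Call:
play_rows --pt "2.4 0 0 0 0 0 0" --pt "3.2 0 0 0 0 0 0" --pt "4.4 0 0 0 0 0 0" --pt "4.4 0 0 0 0 0 0" --pt "4.4 0 0 -1 0 0 0" --pt "4.4 0 0 -3 0 0 0" --pt "4.4 0 0 -4 0 0 0" --pt "4.4 0 0 -4 0 0 0" --pt "4.4 0 0 -4 0 0 0" --pt "4.4 0 0 -4 0 0 0"

```text
time: 36.8
position: [507.1, 122.1, 277.2]
orientation: [-0.056, 0.998, 0.0, 0.001]
ft_force: [1.3, 0.6, -0.4]
grip_width: 44.0
finger_force: 0.0
```

Call:
play_rows --pt "4.4 3 0 0 0 0 0" --pt "4.4 4 0 0 0 0 0" --pt "4.4 4 0 0 0 0 0" --pt "4.4 4 -0.5 0 0 0 0" --pt "4.4 2 -1 0 0 0 0" --pt "4.4 0 0 0 0 0 0" --pt "4.4 0 0 0 0 0 0"

```text
time: 37.5
position: [340.3, 88.6, 275.5]
orientation: [-0.056, 0.998, 0.001, 0.001]
ft_force: [-0.0, -0.5, 0.1]
grip_width: 44.3
finger_force: 0.0
```

```bash
python3 - <<'E'
from pose import *
s=observe(); print(s["position"],s["ft_force"].round(1))
c=cam("top"); f=c[0]
for o in comps(steel(f),(165,165,370,285)): print(o[0],[np.round(v,1) for v in o[1]])
o=[k for k in comps(steel(f),(290,165,370,285)) if max(k[1][1])>80]
for k,z in zip(o,(93,90)): print(axis(c,k[2],z))
o=[k for k in comps(steel(f),(170,165,225,285)) if max(k[1][1])>70]
for k in o: print("spindle",axis(c,k[2],76))
S=cam("side")
for q in comps(steel(S[0]),(170,130,292,280)): print(q[0],[np.round(v,1) for v in q[1]])
print(proj(S,[[480,200.6,93],[500,121.7,90],[500,440,76]]).round(1))
E
```

```text
[340.31950044  88.6318825  275.541734  ] [-0.  -0.5  0.1]
2036.0 [array([194.4, 215.4]), array([33.8, 95.4]), np.float64(5.1)]
462.0 [array([227.3, 274.2]), array([66.5, 12.3]), np.float64(10.7)]
1022.0 [array([315.9, 226. ]), array([97.3, 23.7]), np.float64(81.6)]
921.5 [array([351.2, 218. ]), array([96.6, 17.2]), np.float64(82.7)]
(array([481.37976293, 201.28236184]), np.float64(5.750483494660719), np.float64(194.8218329791319))
(array([500.96255933, 121.56536707]), np.float64(7.05932829737156), np.float64(194.85592703017272))
spindle (array([500.28095397, 439.97535799]), np.float64(-1.8561339525829743), np.float64(195.9223328667404))
368.0 [array([202.6, 141.4]), array([15.8, 37.3]), np.float64(57.7)]
1223.5 [array([227. , 207.5]), array([ 41., 100.]), np.float64(90.0)]
1094.0 [array([233.5, 242.6]), array([ 22.1, 107.1]), np.float64(89.3)]
1444.0 [array([245.3, 170.2]), array([87.3, 30.3]), np.float64(1.7)]
127.0 [array([249.4, 148.5]), array([23. ,  6.7]), np.float64(4.1)]
[[226.6 217.8]
 [233.1 246.8]
 [245.4 162.8]]
```

```bash
python3 -c "
from workcell import *
print(close_job())"
```

```text
the job is handed in; nothing more can be done
None
```

The job is handed in at about 37 s on the robot clock: the last images show the hollow spindle in the vee blocks and both slim shafts back in their original rack notches, each within about 1 mm of its starting position, with nothing dropped. The judge returned no verdict.

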